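# Flip the ratchet and tighten the dolly's caster bolt

### The arm

A 7-joint arm with a two-finger parallel gripper is mounted at the origin on the work surface. World frame = base frame: x ahead of the robot, y to its left, z up, the work surface at z = 0. Lengths are in mm, angles in rad, forces in N, time in s.
With the tool pointing down it reaches from about 425 to 950 mm from the base axis. Payload 4.7 kg.
Tool frame: the origin (TCP) lies midway between the tips of the shut fingers; the grasp point (between the pads) lies 19 mm behind it (robot.pinch_z is the distance from the TCP to the grasp point, in mm); z points along the fingers, y is the direction in which the jaws open and shut (so a half turn about z gives the same grasp; the last joint's range is limited). The gripper opens to 85 mm and grips with 20 to 120 N. Pads are 22 mm wide; open, the fingers measure 114 mm over their backs; the gripper's body (76 mm by 85 mm) begins 54 mm behind the grasp point. The pads swing forward as they close: fully open they stand 13 mm farther back than shut.
Start: joints at [1.112, 0.469, -0.049, 1.532, 0.024, 1.141, -0.082], TCP at [281.312, -613.606, 231.335] pointing down, gripper open.
Joint ranges: [-2.59, 2.59], [-0.33, 1.99], [-1.39, 1.29], [0.1, 2.45], [-1.04, 4.18], [0.21, 1.99], [-2.66, 2.66]. Speed limits (rad/s): [2.57, 2.57, 3.14, 3.14, 3.14, 3.14, 3.14].

### API

Orientations are given as [roll, pitch, yaw] about the fixed x, y, z axes, in that order (R = Rz(yaw) Ry(pitch) Rx(roll)).
In Python, from workcell import sense, read_camera, get_calibration, job, models, robot gives the robot as it stands.
- The arm moves only by the tool move_arm, never from a script. Its argument "commands" is a list of rows, each a list of 4 numbers: the shift along the tool's x, y, z as a fraction of full scale, then the turn about the tool's z as a fraction of full scale. A call has 1 to 20 rows; each row shifts and turns the commanded pose from where the row before left it, along the tool's axes as they then stand; what a row does not reach is not made up. Full scale, the value 1, is 0.5 m for a shift and 2 pi rad for a turn. A row lasts 1/8 s, in which the tool goes at most 62.5 mm and 10.7 degrees, less where a joint would pass 70% of its speed; a pose out of reach is approached as far as the arm can. A call with a number of a shift or a turn outside -1 to 1 is refused whole. A call with a gripper value outside its range is refused whole. "grip" is the closure, from 0 (fully open) to 1 (shut), set as the call begins (left out, the last holds). The fingers move at their own pace and stop on an object; "grip_force" is the grip in N (left out, the last holds). Time passes only in rows, so rows that do not move let the fingers close. It gives the time, the measured TCP pose, the force and the opening at its end, in the units of the state.
- sense(): the state, without advancing time (a new reading comes with each control period).
- read_camera(name): name is "side" or "top" or "wrist"; returns the picture (384x512x3 uint8, blue, green, red); there is no depth.
- get_calibration(name): a dict with "K" (3x3 intrinsics, pixels), "rvec" (rotation vector, rad) and "tvec" (3), from world to camera coordinates, as OpenCV has them. Camera axes: x right, y down, z forward; pixel columns grow to the right and rows downward; lengths in mm; the calibration is good to about 2 mm. A picture is of the moment at which its call begins: read the wrist's pose just before it. get_calibration takes no time and is no camera call; for the wrist camera it gives the pose at the moment of the call.
- job.finish_job(): hands the job in, once; it reports no verdict.
Trained networks look in the newest picture that a camera, given by its name, has taken for a name from the list of things; names that differ only in an ending like _2 or _b are one class to them, and where a whole thing is asked for, a point or a joint stands for the part that bears it (a point fixed in the world has none). Each returns a list of dicts, best first, with "conf" (0 to 1); they miss things now and then, are a little off and sometimes report something else, mostly with a low value. They report only what shows in the picture. A call takes as long as a camera call.
- models.recognise(camera, thing): "point" ([column, row] in pixels, amid what is visible of it).
- models.pinpoint(camera, thing): "point" ([column, row] in pixels: a listed point, or the origin of a listed thing).
The state is a dict: "t": time; "joint_positions": joint angles; "qvel": joint speeds; "joint_efforts": joint torques, N m; "tool_pos": TCP position; "tcp_rot": TCP orientation; "force": force on the tool from outside, world axes, zero at the start; "moment": the same for the moment, N m; "grip_width": finger opening in mm.
Only numpy, scipy, OpenCV 4.12 (cv2) and the standard library are available. Lean on these libraries where they do the work, as an engineer would, in place of code of your own. Each camera call takes 0.05 s, during which the arm holds its last target.

### The job

The ratchet standing on the loose bolt of the upturned dolly's front-left caster is still set to loosen: first swing that caster's wheel round counter-clockwise, away from the ratchet, until it points straight out over the dolly's front edge, then flip the ratchet's lever fully clockwise to tighten. Swing the handle back counter-clockwise past square to the dolly's left end to feel that it free-wheels, then tighten the bolt clockwise, in as many strokes as it takes, until it stops dead, and leave the lever on tighten. Do not slacken the bolt, and leave everything else on the bench and the dolly where it stands.

Things in the scene. Friction and masses are not known exactly. Their poses are not given: they have to be found in the camera images.
- dolly: Plywood platform dolly lying wheels-up, fixed: deck 300 (its x) x 420 (its y) x 18 mm. Origin: centre of the deck's lower face, on the bench; -x edge = front (robot side), +y edge = left end. Four casters with swivel axes at dolly (x, y) = (-95, 150) front-left, (95, 150) rear-left, (-95, -150), (95, -150) mm; wheel tops 146 mm over the bench. Loose bolt's vertical axis at dolly (-65, 190) mm.
- near_caster (a joint): Swivel angle (rad) of the front-left caster: the direction in which its wheel trails, counter-clockwise from above, from the dolly's +x (1.57 = +y, 3.14 = out over the front edge). Friction 0.1 N m (2 N at 50 mm), stays where left; cannot pass through the ratchet, beside which it starts, at 2.15 to 2.40.
- near_caster_wheel (a point): Centre of the front-left wheel, 38 mm out from its swivel axis, 96 mm above the bench. Wheel: 50 mm radius, 32 mm wide (42 mm over the fork legs, which end 55 mm out from the swivel axis). In plan it reaches from 12 mm behind to 88 mm out from the swivel axis.
- far_caster (a joint): Swivel angle (rad) of the rear-left caster, same meaning, size and stiffness as the front-left one. It bounds the handle's clockwise swing. Leave it as it stands (1.0 to 1.7).
- far_caster_wheel (a point): Centre of the rear-left wheel, 38 mm from its swivel axis, 96 mm above the bench.
- ratchet (a joint): Direction (rad) of the ratchet handle from the bolt axis, counter-clockwise from above, from the dolly's +x (1.57 = square to the left end). Starts at 0.80 to 1.05. No end stops. Free-wheeling takes about 0.2 N m, driving the bolt about 1.1 N m. 18 teeth: up to 0.35 rad of lost motion when a stroke reverses. Stays where left.
- ratchet_head (a point): On the bolt axis, at the top face of the ratchet head (a steel disc 48 mm in diameter, 26 mm thick), 91 mm above the bench. The socket (29 mm across) below it goes down to the caster plate.
- handle_grip (a point): Middle of the handle's thick grip, 160 mm from the bolt axis, 78 mm above the bench. The grip is 23 mm wide and 19 mm thick and runs from 96 to 218 mm from the axis; the neck between head and grip is 16 mm wide and 14 mm thick at the same height.
- lever (a joint): Direction lever on top of the head, about the bolt axis (rad), 0 = along the handle. +0.55 (end stop, counter-clockwise) = loosen: drives the bolt counter-clockwise. -0.55 (end stop, clockwise) = tighten: drives it clockwise, free-wheels counter-clockwise. Friction 0.08 N m (3 N at the tab), stays where left. Starts at 0.46 to 0.55.
- lever_tab (a point): Centre of the lever's upright thumb tab, 26 mm from the bolt axis over the handle side of the head, 104 mm above the bench. The tab is 18 mm long (radially), 8 mm thick and rises from 96 to 111 mm above the bench.
- bolt (a joint): How far the bolt (with the socket) is from snug (rad), counter-clockwise positive; starts at 1.0 to 2.1; 0 = snug, a dead stop. It takes 0.9 N m to turn.
- socket_mark (a point): A point on the socket's outer face, 13.5 mm from the bolt axis and 34 mm above the bench; turns with the bolt.
- carton: Flat closed cardboard carton 120 x 90 x 36 mm high lying on the bench under the handle's swing, origin at the centre of its underside. Leave it.
- spare_wheel: Spare caster wheel, 100 mm disc, 32 mm high, lying flat on the deck, origin at the centre of its underside. Leave it.
- wrench: Combination wrench 180 mm long lying on the deck along its x, origin at its centre underneath. Leave it.
- stock_bin: Black open stock bin 130 x 100 x 55 mm high on the bench, origin at the centre of its underside. Leave it.
- spray_can: Upright grey spray can 58 mm across, 180 mm tall, on the bench, origin at the centre of its underside. Leave it.
- tape_roll: Roll of brown packing tape lying flat, 104 mm across, 48 mm high, origin at the centre of its underside. Leave it.
- grease_jar: Grey jar with black cap, 72 mm across, 70 mm tall, origin at the centre of its underside. Leave it.

How it is judged (in metres and radians):
On the way, in this order (a step that is already met when the one before it is completed fails the run):
1. the front-left caster's wheel is swung away from the ratchet to point out over the front edge (swivel angle 2.9 to 4.8 rad) (value of joint near_caster between 2.9 and 4.8 rad), for 0.2 s.
2. the direction lever is flipped to tighten (below -0.4 rad) (value of joint lever below -0.4 rad), for 0.2 s.
3. set to tighten, the handle is swung back counter-clockwise past 1.45 rad, free-wheeling: the bolt has not turned by more than about 0.3 rad since the start (value of joint lever below -0.4 rad and value of joint ratchet above 1.45 rad and distance of socket_mark from where it was at the start of the episode below 0.004 m), for 0.1 s.
4. the bolt is driven clockwise until snug (within 0.06 rad of its stop) (value of joint bolt below 0.06 rad and value of joint lever below -0.4 rad), for 0.2 s.
At the end, for the whole second after the job is handed in: Bolt snug (within 0.06 rad of its stop); lever still on tighten (below -0.4 rad); front-left wheel out over the front edge (2.9 to 4.8 rad); handle at rest, anywhere; bystanders and rear-left wheel within 25 mm of where they stood, none tipped over 0.35 rad (all of step 1 and all of step 4 and velocity of joint ratchet between -0.05 and 0.05 rad/s); the robot touches nothing.
It fails at once if the bolt is turned (over about 0.26 rad) while the ratchet is still set to loosen (value of joint lever above 0 rad and distance of socket_mark from where it was at the start of the episode above 0.0035 m).
It fails at once if a bystander or the rear-left caster's wheel is pushed more than 25 mm, or a bystander tipped (distance of any of carton, spare_wheel, wrench, stock_bin, spray_can, tape_roll, grease_jar, far_caster_wheel from where it was at the start of the episode above 0.025 m or angle between any of carton, spare_wheel, wrench, stock_bin, spray_can, tape_roll, grease_jar's own z axis and vertical above 0.35 rad).
It also fails if it takes over 72 s, if anything falls off the work surface, if the arm or the gripper's body presses on something with over 40 N, if the wrist force passes 120 N, or if a joint passes its speed limit or range.

## Working session

There is one attempt and no reset: what is moved stays moved. The work goes in short steps, Python scripts to look and compute and a tool call to move; the robot and the scene stay as the last step left them, time stands still between calls to the robot, and variables do not carry over. Pictures are saved under pics/ and viewed, and the job is handed in when it is done.

Besides the shell and the picture viewer there is one more tool, called after "Call:" as name(argument=value, ...), one argument or row to a line, values as JSON. move_arm: Moves the arm, as the interface text tells. Shift numbers are shares of 0.5 m and turn numbers shares of 2 pi rad, none past 1 either way. Its arguments: {"type":"object","properties":{"commands":{"type":"array","items":{"type":"array","items":{"type":"number"}}},"grip":{"type":"number"},"grip_force":{"type":"number"}},"required":["commands"]}

```bash
ls; mkdir -p pics; python3 - <<'E'
from workcell import sense, read_camera, get_calibration, job, models, robot
import cv2
for c in ["side","top","wrist"]:
    cv2.imwrite(f"pics/{c}0.png",read_camera(c))
    k=get_calibration(c);print(c,k)
s=sense();print(s)
for c in ["side","top"]:
    for n in ["dolly","ratchet_head","handle_grip","lever_tab","near_caster_wheel","far_caster_wheel","socket_mark","carton","spray_can","stock_bin"]:
        print(c,n,[( [round(float(x)) for x in r["point"]],round(r["conf"],2)) for r in models.pinpoint(c,n)[:2]])
print(sense()["t"])
E
```

```text
pics
side {'K': array([[347.30100314,   0.        , 251.53714698],
       [  0.        , 347.30100314, 187.3565824 ],
       [  0.        ,   0.        ,   1.        ]]), 'rvec': array([ 0.72157445, -2.68839571,  0.98477168]), 'tvec': array([506.37886786, 254.54135707, 765.01704198])}
top {'K': array([[475.79070104,   0.        , 254.75509105],
       [  0.        , 475.79070104, 191.63018271],
       [  0.        ,   0.        ,   1.        ]]), 'rvec': array([ 2.14487876, -2.142273  ,  0.17762871]), 'tvec': array([  31.05418853,  590.08014435, 1392.22123596])}
wrist {'K': array([[283.34055404,   0.        , 256.47412047],
       [  0.        , 283.34055404, 187.91022672],
       [  0.        ,   0.        ,   1.        ]]), 'rvec': array([-2.41080836,  1.54826614,  0.24798983]), 'tvec': array([-675.23226955,  -40.49318894,  379.992919  ])}
{'t': 0.15, 'joint_positions': array([ 1.11212127,  0.46927005, -0.04857868,  1.53338596,  0.02411389,
        1.14099641, -0.08229016]), 'qvel': array([-2.08162540e-04, -1.41849157e-03,  1.52187000e-03, -4.40793510e-03,
       -9.00485961e-04, -
[... 577 characters left out ...]
6)]
side lever_tab [([247, 197], 0.67), ([194, 166], 0.66)]
side near_caster_wheel [([279, 196], 0.6), ([192, 170], 0.15)]
side far_caster_wheel [([193, 167], 0.73)]
side socket_mark [([252, 212], 0.46)]
side carton [([223, 254], 0.74)]
side spray_can [([139, 253], 0.68)]
side stock_bin [([244, 343], 0.73)]
top dolly [([302, 182], 0.71)]
top ratchet_head [([248, 201], 0.81)]
top handle_grip [([203, 172], 0.73)]
top lever_tab [([245, 200], 0.65)]
top near_caster_wheel [([255, 219], 0.95), ([332, 176], 0.68)]
top far_caster_wheel [([244, 144], 0.91)]
top socket_mark []
top carton [([204, 203], 0.77)]
top spray_can [([176, 151], 0.63)]
top stock_bin [([155, 253], 0.76), ([204, 174], 0.55)]
1.15
```

View pics/side0.png

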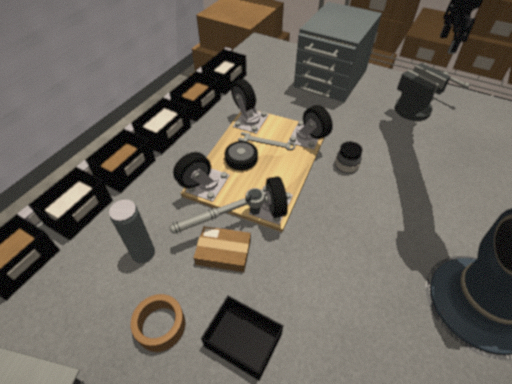

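View pics/top0.png

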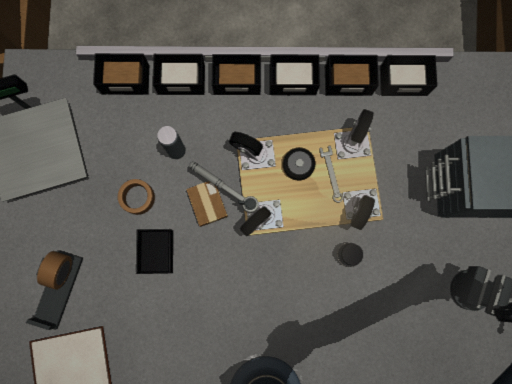

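```bash
cat > h.py <<'E'
import numpy as np, cv2
from workcell import sense, read_camera, get_calibration, job, models, robot
def proj(c,P):
    k=get_calibration(c); return cv2.projectPoints(np.array(P,float).reshape(-1,3),k["rvec"],k["tvec"],k["K"],None)[0].reshape(-1,2)
def back(c,px,z,k=None):
    k=k or get_calibration(c); R=cv2.Rodrigues(k["rvec"])[0]; C=-R.T@k["tvec"]
    out=[]
    for p in np.array(px,float).reshape(-1,2):
        d=R.T@np.linalg.inv(k["K"])@np.array([p[0],p[1],1]); out.append(C+d*(z-C[2])/d[2])
    return np.array(out)
def pp(c,n):
    r=models.pinpoint(c,n); return r[0]["point"] if r else None
E
python3 - <<'E'
from h import *
np.set_printoptions(suppress=True,precision=1)
T=dict(ratchet_head=([248,201],[254,194],91),grip=([203,172],[194,222],78),tab=([245,200],[247,197],104),near=([255,219],[279,196],96),far=([244,144],[193,167],96),dolly=([302,182],[259,163],0),carton=([204,203],[223,254],0),can=([176,151],[139,253],0),bin=([155,253],[244,343],0))
for n,(t,s,z) in T.items(): print(n,back("top",t,z),back("side",s,z))
for c in ["top","side"]:
    k=get_calibration(c); R=cv2.Rodrigues(k["rvec"])[0];print(-R.T@k["tvec"])
im=cv2.imread("pics/top0.png")[100:280,130:350]; cv2.imwrite("pics/top0z.png",cv2.resize(im,None,fx=3.3,fy=3.3,interpolation=cv2.INTER_CUBIC))
im=cv2.imread("pics/side0.png")[110:290,130:350]; cv2.imwrite("pics/side0z.png",cv2.resize(im,None,fx=3.3,fy=3.3,interpolation=cv2.INTER_CUBIC))
E
```

```text
ratchet_head [[555.2  51.9  91. ]] [[552.   44.9  91. ]]
grip [[643.8 185.9  78. ]] [[637.4 179.7  78. ]]
tab [[556.3  60.5 104. ]] [[556.6  70.4 104. ]]
near [[502.1  31.4  96. ]] [[494.2  23.7  96. ]]
far [[725.   64.1  96. ]] [[734.1  48.7  96. ]]
dolly [[ 628.2 -116.7    0. ]] [[ 637.  -131.8    0. ]]
carton [[561.3 189.1   0. ]] [[560.6 182.6   0. ]]
can [[726.9 280.3   0. ]] [[741.3 283.4   0. ]]
bin [[407.  335.9   0. ]] [[409.3 334.2   0. ]]
[ 365.2   43.8 1467. ]
[279.3 512.2 752.4]
```

View pics/top0z.png

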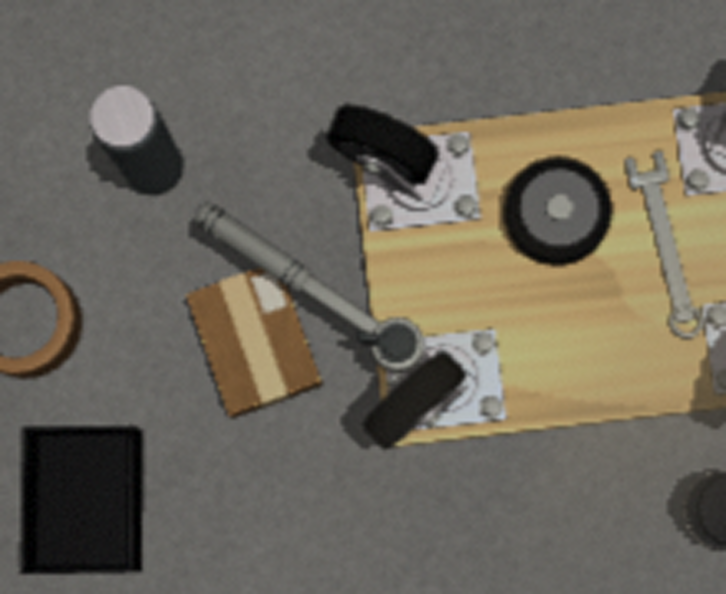

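View pics/side0z.png

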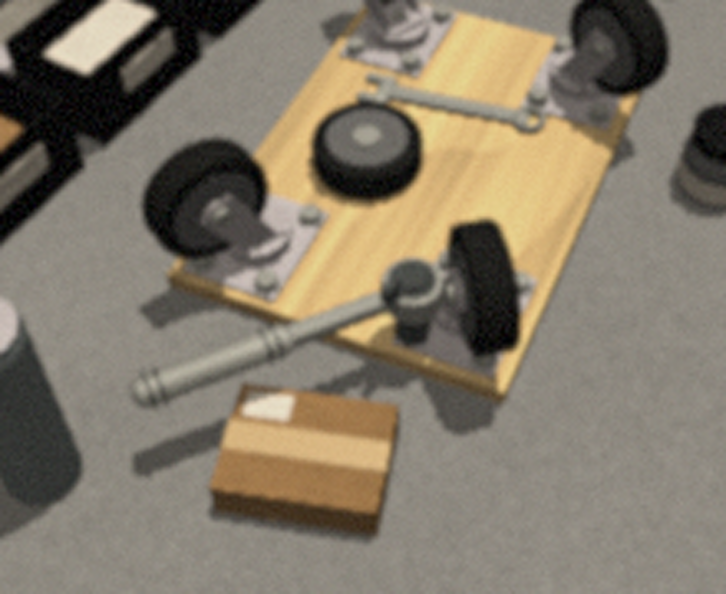

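```bash
python3 - <<'E'
from h import *
np.set_printoptions(suppress=True,precision=2)
im=cv2.imread("pics/top0.png")
hsv=cv2.cvtColor(im,cv2.COLOR_BGR2HSV)
m=cv2.inRange(hsv,(12,60,90),(32,255,255)); m[:, :225]=0; m[:115]=0;m[250:]=0
m=cv2.morphologyEx(m,cv2.MORPH_OPEN,np.ones((3,3)))
ys,xs=np.nonzero(m); hull=cv2.convexHull(np.c_[xs,ys].astype(np.int32))
print(hull.reshape(-1,2).tolist())
# rectangle fit by cv2 on back-projected hull
W=back("top",hull.reshape(-1,2),18)[:,:2].astype(np.float32)
print(cv2.minAreaRect(W), cv2.boxPoints(cv2.minAreaRect(W)))
E
```

```text
[[382, 219], [379, 220], [277, 232], [258, 234], [252, 234], [242, 194], [241, 187], [238, 160], [238, 156], [258, 138], [261, 137], [333, 129], [342, 129], [372, 156], [373, 157], [374, 163], [377, 182], [382, 216]]
((633.6664428710938, -134.8275146484375), (301.6348876953125, 420.6017761230469), 6.698917865753174) [[ 459.35   56.44]
 [ 508.41 -361.29]
 [ 807.99 -326.1 ]
 [ 758.92   91.63]]
```

```bash
cat >> h.py <<'E'
def rel(x,y,z,yaw=None,frm=None):
    """mm shift in tool axes and turn (full-scale shares) from current measured pose (tool down)"""
    s=sense(); p=np.array(s["tool_pos"]) if frm is None else np.array(frm[:3]); w=s["tcp_rot"][2] if frm is None else frm[3]
    d=np.array([x,y,z])-p; c,sn=np.cos(w),np.sin(w)
    tx=c*d[0]+sn*d[1]; ty=sn*d[0]-c*d[1]; tz=-d[2]
    dy=0 if yaw is None else (yaw-w+np.pi)%(2*np.pi)-np.pi
    sh=np.array([tx,ty,tz])/500; print("dist",np.linalg.norm(d),"share",sh.round(4),"turn share(tool z)",round(-dy/2/np.pi,4),"rows>=",np.linalg.norm(d)/62.5,abs(dy)/0.186)
E
python3 - <<'E'
from h import *
np.set_printoptions(suppress=True,precision=3)
k=get_calibration("wrist");R=cv2.Rodrigues(k["rvec"])[0];C=-R.T@k["tvec"]
print(C,R[2]); s=sense();p=s["tool_pos"];w=s["tcp_rot"][2];c,sn=np.cos(w),np.sin(w)
for d in (C-p,R[2],R[0],R[1]): print([c*d[0]+sn*d[1],sn*d[0]-c*d[1],-d[2]])
rel(450,150,300,1.8)
print(p,w,s["t"])
E
```

```text
[ 353.634 -581.293  374.112] [-0.283 -0.13  -0.95 ]
[np.float64(79.19753212709922), np.float64(0.7613580577963361), np.float64(-142.77081554481111)]
[np.float64(-0.31127973173165335), np.float64(0.0005781587677517325), np.float64(0.9503181542754559)]
[np.float64(-0.000939172526323917), np.float64(0.9999991394373404), np.float64(-0.0009160128514196231)]
[np.float64(-0.9503178660679992), np.float64(-0.0011776489364146991), np.float64(-0.3112789208651091)]
dist 785.0206117291777 share [ 0.943 -1.248 -0.137] turn share(tool z) -0.2181 rows>= 12.560329787666843 7.366442638401722
[ 281.324 -613.604  231.341] 0.4298416692572793 1.15
```

Call:
move_arm(
  commands=[
    [0.0725,-0.096,-0.0105,0],
    [0.0725,-0.096,-0.0105,0],
    [0.0725,-0.096,-0.0105,0],
    [0.0725,-0.096,-0.0105,0],
    [0.0725,-0.096,-0.0105,0],
    [0.0725,-0.096,-0.0105,0],
    [0.0725,-0.096,-0.0105,0],
    [0.0725,-0.096,-0.0105,0],
    [0.0725,-0.096,-0.0105,0],
    [0.0725,-0.096,-0.0105,0],
    [0.0725,-0.096,-0.0105,0],
    [0.0725,-0.096,-0.0105,0],
    [0.0725,-0.096,-0.0105,0],
    [0,0,0,-0.0297],
    [0,0,0,-0.0297],
    [0,0,0,-0.0297],
    [0,0,0,-0.0297],
    [0,0,0,-0.0297],
    [0,0,0,-0.0297],
    [0,0,0,-0.0297],
  ],
  grip=1,
)

```text
t: 3.65
tool_pos: [449.7, 150.0, 299.7]
tcp_rot: [3.141, 0.0, 1.742]
force: [-0.4, 0.1, 0.5]
grip_width: 0.1
```

```bash
python3 - <<'E'
from h import *
np.set_printoptions(suppress=True,precision=3)
s=sense();print(s["t"],s["tool_pos"],s["tcp_rot"],s["joint_positions"],s["force"],s["grip_width"])
cv2.imwrite("pics/w1.png",read_camera("wrist"))
for n,z in [("ratchet_head",91),("handle_grip",78),("lever_tab",104),("near_caster_wheel",96),("far_caster_wheel",96),("carton",0)]:
    p=pp("wrist",n); print(n,p, None if p is None else back("wrist",p,z))
E
```

```text
3.65 [449.67  149.957 299.703] [3.141 0.    1.742] [ 0.351  0.152 -0.838  1.863  0.122  1.179 -0.357] [-0.396  0.084  0.486] 0.0880402610425365
ratchet_head [312.1, 244.2] [[545.452  44.85   91.   ]]
handle_grip [402.0, 162.3] [[639.117 175.258  78.   ]]
lever_tab [318.8, 236.2] [[547.295  64.47  104.   ]]
near_caster_wheel [277.0, 250.5] [[497.747  29.772  96.   ]]
far_caster_wheel [439.1, 257.3] [[723.815  55.785  96.   ]]
carton [328.3, 139.2] [[557.45  181.182   0.   ]]
```

View pics/w1.png

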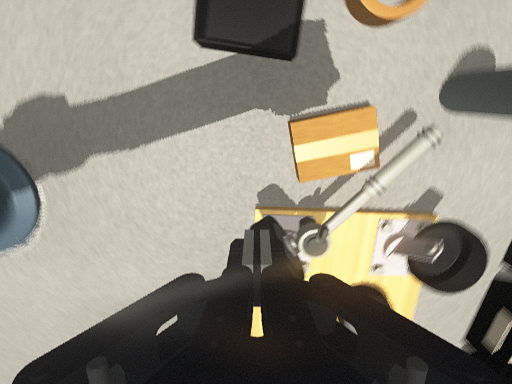

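```bash
python3 - <<'E'
from h import *
w=1.742
P=[(449.7,150,299.7),(505,94,180),(505,94,88),(480,64,88),(458,40,88),(446,18,88)]
for a,b in zip(P,P[1:]): rel(*b,frm=(*a,w))
E
```

```text
dist 143.2556456130089 share [-0.1292  0.0899  0.2394] turn share(tool z) 0.0 rows>= 2.2920903298081425 0.0
dist 92.0 share [0.    0.    0.184] turn share(tool z) 0.0 rows>= 1.472 0.0
dist 39.05124837953327 share [-0.0506 -0.0595  0.    ] turn share(tool z) 0.0 rows>= 0.6248199740725323 0.0
dist 32.55764119219941 share [-0.0398 -0.0515  0.    ] turn share(tool z) 0.0 rows>= 0.5209222590751906 0.0
dist 25.059928172283335 share [-0.0393 -0.0311  0.    ] turn share(tool z) 0.0 rows>= 0.40095885075653337 0.0
```

Call:
move_arm(
  commands=[
    [-0.043,0.03,0.08,0],
    [-0.043,0.03,0.08,0],
    [-0.043,0.03,0.08,0],
    [0,0,0.061,0],
    [0,0,0.061,0],
    [0,0,0.061,0],
    [0,0,0,0],
    [-0.0126,-0.0149,0,0],
    [-0.0126,-0.0149,0,0],
    [-0.0126,-0.0149,0,0],
    [-0.0126,-0.0149,0,0],
  ],
)

```text
t: 5.38
tool_pos: [479.6, 63.4, 88.8]
tcp_rot: [3.14, 0.001, 1.736]
force: [1.2, 1.2, 0.7]
grip_width: 0.3
```

```bash
python3 - <<'E'
from h import *
cv2.imwrite("pics/t2.png",cv2.resize(read_camera("top")[100:280,130:350],None,fx=3.3,fy=3.3));print(sense()["force"])
E
```

```text
[-0.623245    0.31874623 -0.61869521]
```

View pics/t2.png

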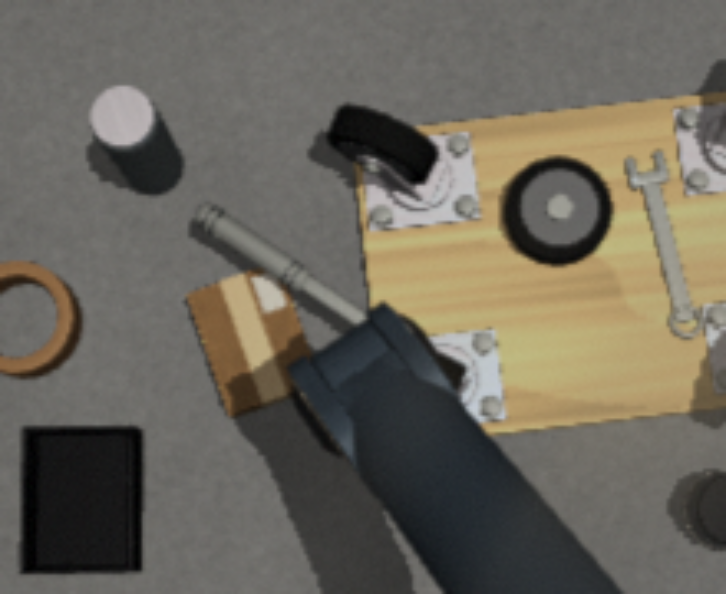

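Call:
move_arm(
  commands=[
    [-0.0133,-0.0172,0,0],
    [-0.0133,-0.0172,0,0],
    [-0.0133,-0.0172,0,0],
    [-0.014,-0.0104,0,0],
    [-0.014,-0.0104,0,0],
    [-0.014,-0.0104,0,0],
    [-0.012,-0.003,0,0],
    [0,0,0,0],
  ],
)

```text
t: 6.42
tool_pos: [444.5, 9.8, 87.9]
tcp_rot: [-3.141, 0.001, 1.735]
force: [-0.1, 1.3, 0.7]
grip_width: -0.0
```

```bash
python3 - <<'E'
from h import *
cv2.imwrite("pics/t3.png",cv2.resize(read_camera("top")[100:280,130:350],None,fx=3.3,fy=3.3));cv2.imwrite("pics/s3.png",cv2.resize(read_camera("side")[110:290,130:350],None,fx=3.3,fy=3.3));print(sense()["force"])
p=pp("side","near_caster_wheel");print(p,back("side",p,96))
E
```

```text
[ 0.1363123  -0.92976636  0.33666842]
[290.3, 188.9] [[480.35025708 -10.23195149  96.        ]]
```

View pics/s3.png

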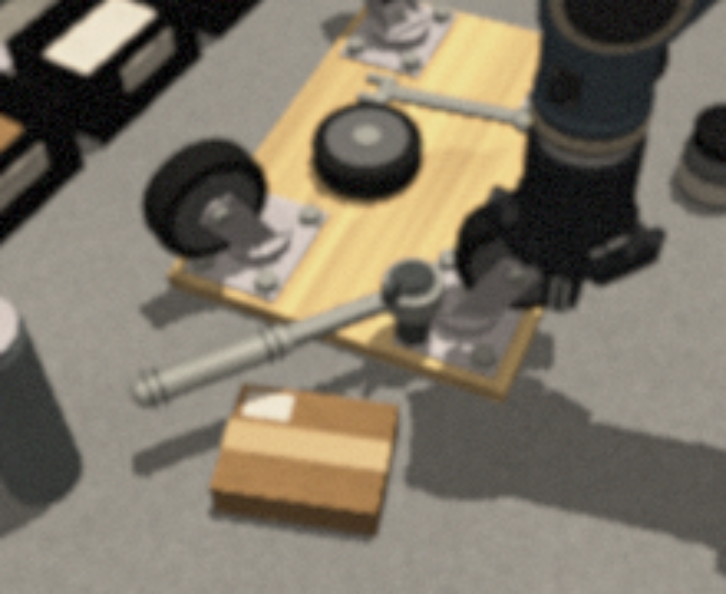

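```bash
python3 - <<'E'
from h import *
s=sense();w=s["tcp_rot"][2];a=(*s["tool_pos"],w)
rel(a[0],a[1]+20,a[2],frm=a)
rel(535,-30,230,frm=(a[0],a[1]+20,230,w))
E
```

```text
dist 20.0 share [ 0.0395  0.0066 -0.    ] turn share(tool z) 0.0 rows>= 0.32 0.0
dist 108.35198642816432 share [-0.1485  0.1579 -0.    ] turn share(tool z) 0.0 rows>= 1.7336317828506291 0.0
```

Call:
move_arm(
  commands=[
    [0.0395,0.0066,0,0],
    [0,0,-0.095,0],
    [0,0,-0.095,0],
    [0,0,-0.095,0],
    [-0.074,0.079,0,0],
    [-0.074,0.079,0,0],
    [0,0,0,0],
  ],
)

```text
t: 7.45
tool_pos: [537.4, -32.7, 229.9]
tcp_rot: [3.141, -0.001, 1.73]
force: [-2.1, 0.5, -0.6]
grip_width: 0.1
```

```bash
python3 - <<'E'
from h import *
np.set_printoptions(suppress=True,precision=3)
s=sense();print(s["t"],s["tool_pos"],s["tcp_rot"])
cv2.imwrite("pics/w4.png",read_camera("wrist"))
for n,z in [("ratchet_head",91),("handle_grip",78),("lever_tab",104),("near_caster_wheel",96),("far_caster_wheel",96),("socket_mark",34)]:
    p=pp("wrist",n); print(n,p, None if p is None else back("wrist",p,z))
print(proj("wrist",[[547,46,91],[550,72,104]]))
E
```

```text
7.45 [537.408 -32.663 229.866] [ 3.141 -0.001  1.73 ]
ratchet_head None None
handle_grip None None
lever_tab [292.4, 71.0] [[548.257  74.471 104.   ]]
near_caster_wheel [208.8, 148.2] [[482.376  -7.49   96.   ]]
far_caster_wheel [467.3, 115.0] [[721.211  64.603  96.   ]]
socket_mark None None
[[282.99  103.107]
 [293.339  73.852]]
```

View pics/w4.png

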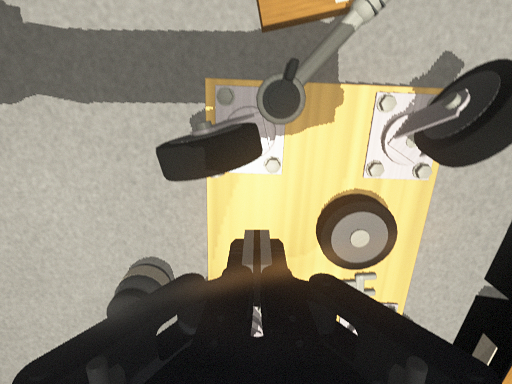

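```bash
python3 - <<'E'
from h import *
s=sense();w=s["tcp_rot"][2]
rel(514.5,74,150,1.6)
print(back("wrist",[[350,25],[370,5]],78))
E
```

```text
dist 131.98687615031582 share [ 0.2087 -0.0049  0.1616] turn share(tool z) 0.0219 rows>= 2.111790018405053 0.7404080918065278
[[595.82259825 123.8953277   78.        ]
 [609.40605025 142.42920704  78.        ]]
```

Call:
move_arm(
  commands=[
    [0.0696,-0.0016,0.054,0],
    [0.0696,-0.0016,0.054,0],
    [0.0696,-0.0016,0.054,0],
    [0,0,0,0.0219],
    [0,0,0.05,0],
    [0,0,0.051,0],
    [0,0,0,0],
  ],
)

```text
t: 8.68
tool_pos: [513.8, 73.2, 97.9]
tcp_rot: [-3.138, 0.001, 1.6]
force: [0.3, -0.1, 0.8]
grip_width: -0.1
```

```bash
python3 - <<'E'
from h import *
s=sense();print(s["tool_pos"],s["tcp_rot"],s["force"])
cv2.imwrite("pics/s5.png",cv2.resize(read_camera("side")[150:250,190:310],None,fx=5,fy=5,interpolation=cv2.INTER_CUBIC))
rel(527,74,98.5,1.6)
E
```

```text
[513.76211935  73.21836292  97.9397403 ] [-3.13813301e+00  6.11845720e-04  1.59952313e+00] [ 0.26027377 -0.11709167  0.82440113]
dist 12.1572039255697 share [0.0003 0.0243 0.0012] turn share(tool z) -0.0001 rows>= 0.19451526280911519 0.003732702786681318
```

View pics/s5.png

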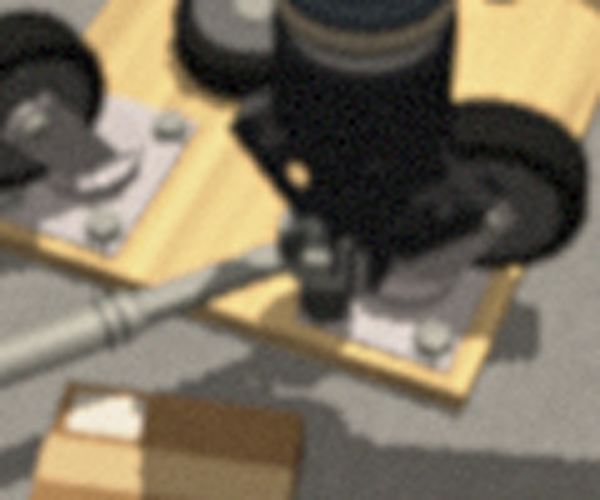

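Shut finger is next to the head, beside the tab. Push tangentially, then arc around the bolt axis.

Call:
move_arm(
  commands=[
    [0,0.008,0,0],
    [0,0.008,0,0],
    [0,0.008,0,0],
    [0.0038,0.0062,0,0.0175],
    [0.0038,0.0062,0,0.0175],
    [0.0038,0.0062,0,0.0175],
    [0.0038,0.0062,0,0.0175],
    [0.0038,0.0062,0,0.0175],
  ],
)

```text
t: 9.72
tool_pos: [543.6, 80.6, 99.2]
tcp_rot: [-3.14, 0.0, 1.046]
force: [-2.3, 1.1, 1.6]
grip_width: 0.1
```

```bash
python3 - <<'E'
from h import *
s=sense();print(s["tool_pos"],s["tcp_rot"],s["force"])
cv2.imwrite("pics/s6.png",cv2.resize(read_camera("side")[150:250,190:310],None,fx=5,fy=5,interpolation=cv2.INTER_CUBIC))
E
```

```text
[543.64076609  80.58543403  99.15884062] [-3.14008964e+00  3.98843100e-04  1.04559480e+00] [-2.3056697   1.056781    1.62817673]
```

View pics/s6.png

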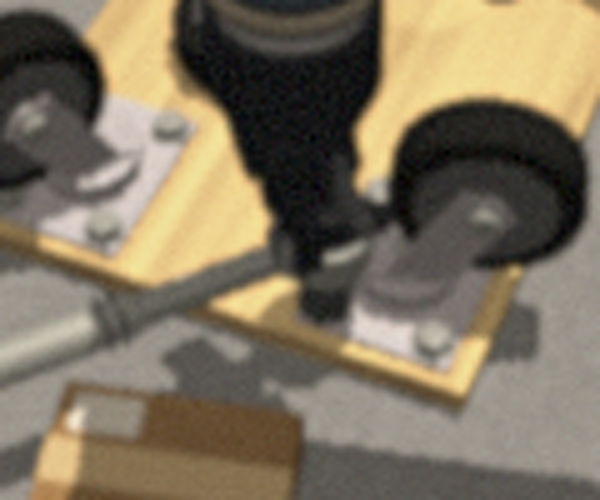

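Call:
move_arm(
  commands=[
    [0.0038,0.0062,0,0.0175],
    [0.0038,0.0062,0,0.0175],
    [0.0038,0.0062,0,0.0175],
    [0.0038,0.0062,0,0.0175],
    [0.0038,0.0062,0,0.0175],
    [0,0,0,0],
  ],
)

```text
t: 10.52
tool_pos: [562.1, 78.1, 99.3]
tcp_rot: [-3.141, -0.002, 0.502]
force: [-0.7, 4.1, -0.1]
grip_width: 0.1
```

```bash
python3 - <<'E'
from h import *
s=sense();print(s["tool_pos"],s["tcp_rot"],s["force"])
cv2.imwrite("pics/s7.png",cv2.resize(read_camera("side")[150:250,190:310],None,fx=5,fy=5,interpolation=cv2.INTER_CUBIC))
E
```

```text
[562.11759776  78.07342556  99.32366015] [-3.14057285e+00 -1.55551807e-03  5.02463388e-01] [-0.71578151  4.10204052 -0.08234657]
```

View pics/s7.png

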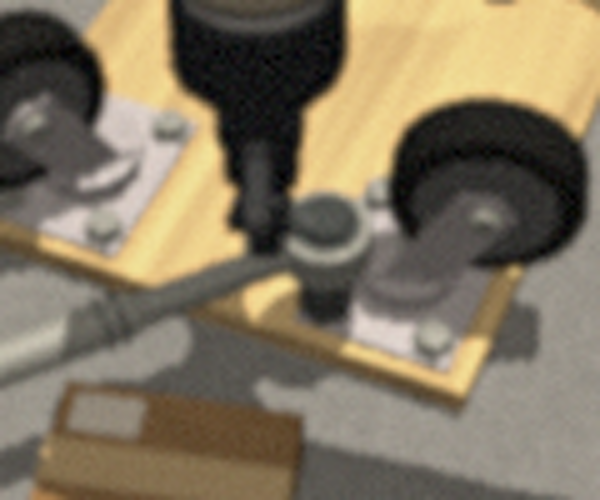

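Call:
move_arm(
  commands=[
    [0.0025,0.0042,0,0.012],
    [0.0025,0.0042,0,0.012],
    [0,0,0,0],
  ],
)

```text
t: 10.95
tool_pos: [566.6, 74.5, 99.4]
tcp_rot: [-3.141, -0.002, 0.351]
force: [0.6, 2.2, 0.4]
grip_width: 0.2
```

Call:
move_arm(
  commands=[
    [0,0.005,0,0],
    [0,0,0,0],
  ],
)

```text
t: 11.2
tool_pos: [567.2, 72.7, 99.4]
tcp_rot: [-3.14, -0.002, 0.35]
force: [0.3, 5.4, -0.4]
grip_width: -0.3
```

Call:
move_arm(
  commands=[
    [0,0.005,0,0],
    [0,0,0,0],
  ],
)

```text
t: 11.45
tool_pos: [567.7, 71.8, 99.4]
tcp_rot: [-3.139, -0.002, 0.351]
force: [-0.6, 8.1, 1.2]
grip_width: -0.1
```

Call:
move_arm(
  commands=[
    [0,0.005,0,0],
    [0,0,0,0],
  ],
)

```text
t: 11.7
tool_pos: [568.0, 71.2, 99.4]
tcp_rot: [-3.136, -0.002, 0.352]
force: [-2.4, 10.9, 0.9]
grip_width: -0.3
```

Call:
move_arm(
  commands=[
    [0.0,-0.03,0,0],
    [0,0,-0.09,0],
    [0,0,-0.09,0],
    [0.09,-0.05,0,-0.02],
    [0.09,-0.05,0,-0.029],
    [0,0,0,-0.029],
    [0,0,0,-0.02],
    [0,0,0,0],
  ],
  grip=0.45,
)

```text
t: 12.7
tool_pos: [625.7, 160.4, 188.3]
tcp_rot: [3.141, 0.003, 0.962]
force: [-0.3, -0.9, -0.6]
grip_width: 47.0
```

```bash
python3 - <<'E'
from h import *
s=sense();print(s["tool_pos"],s["tcp_rot"],s["force"],s["grip_width"])
cv2.imwrite("pics/s8.png",cv2.resize(read_camera("side")[130:270,150:320],None,fx=4,fy=4,interpolation=cv2.INTER_CUBIC))
cv2.imwrite("pics/w8.png",read_camera("wrist"))
E
```

```text
[625.74770404 160.41043214 188.32417255] [3.14129798e+00 2.70652905e-03 9.61628078e-01] [-0.30622235 -0.88597063 -0.60156159] 46.95331903523438
```

View pics/s8.png

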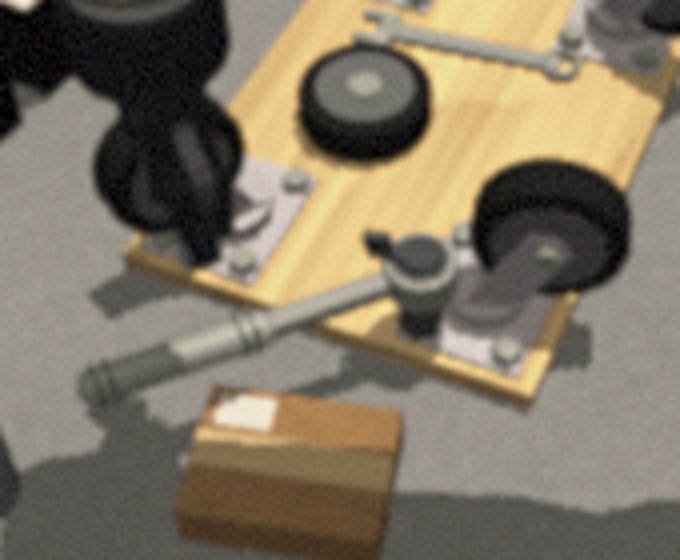

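View pics/w8.png

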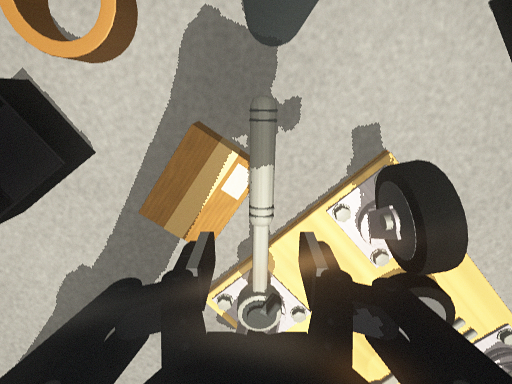

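```bash
python3 - <<'E'
from h import *
for r in (-.55,-.4,-.2,0):
    a=.965+r; q=proj("side",[[546.5,48,91],[546.5+26*np.cos(a),48+26*np.sin(a),104]]); print(r,(q-[150,130])*4)
print(pp("side","lever_tab"),pp("wrist","lever_tab"),proj("wrist",[546.5,48,91]),back("wrist",[[262,312],[262,105]],85))
rel(546.5+140*np.cos(.962),48+140*np.sin(.962),66,.962)
E
```

```text
-0.55 [[421.27584066 262.92499262]
 [378.64011497 245.93929948]]
-0.4 [[421.27584066 262.92499262]
 [378.31334906 250.89267557]]
-0.2 [[421.27584066 262.92499262]
 [379.37949364 257.47190334]]
0 [[421.27584066 262.92499262]
 [382.13716941 263.77832545]]
[245.5, 188.1] [270.6, 307.7] [[256.05811256 313.45865057]] [[549.70943146  41.48191695  85.        ]
 [670.53873354 216.7955618   85.        ]]
dist 123.0191603339837 share [ 2.80e-03 -1.00e-04  2.46e-01] turn share(tool z) 0.0 rows>= 1.9683065653437393 0.0006536387299850729
```

Call:
move_arm(
  commands=[
    [-0.035,0,0.06,0],
    [0,0,0.1,0],
    [0,0,0.096,0],
    [0,0,0,0],
  ],
)

```text
t: 13.4
tool_pos: [613.0, 146.7, 57.6]
tcp_rot: [-3.137, 0.007, 0.964]
force: [-0.0, -0.3, 1.6]
grip_width: 47.0
```

Call:
move_arm(
  commands=[
    [0,0,0,0],
    [0,0,0,0],
    [0,0,0,0],
  ],
  grip=0.63,
  grip_force=20,
)

```text
t: 13.78
tool_pos: [616.9, 148.5, 62.9]
tcp_rot: [3.139, -0.002, 0.964]
force: [0.0, 0.1, -0.0]
grip_width: 31.6
```

```bash
python3 - <<'E'
from h import *
s=sense();print(s["tool_pos"],s["tcp_rot"],s["force"],s["grip_width"])
cv2.imwrite("pics/s9.png",cv2.resize(read_camera("side")[130:270,150:320],None,fx=4,fy=4,interpolation=cv2.INTER_CUBIC))
E
```

```text
[616.86803229 148.46763883  62.90820956] [ 3.13940638e+00 -2.25562087e-03  9.63707296e-01] [ 0.02114968  0.10430408 -0.01876129] 31.585048848352546
```

View pics/s9.png

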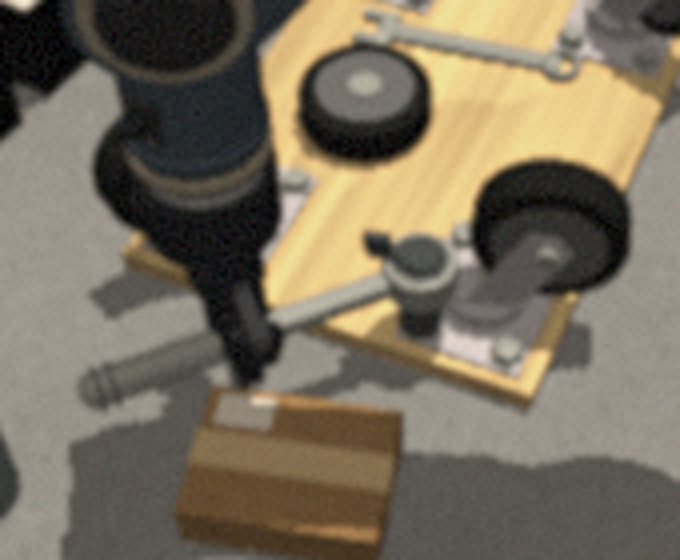

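Call:
move_arm(
  commands=[
    [-0.0015,-0.0268,0,-0.0175],
    [-0.0015,-0.0268,0,-0.0175],
    [-0.0015,-0.0268,0,-0.0175],
    [-0.0015,-0.0268,0,-0.0175],
    [0,0,0,0],
  ],
)

```text
t: 14.45
tool_pos: [566.0, 168.5, 61.6]
tcp_rot: [3.141, -0.0, 1.403]
force: [0.1, -0.1, 0.2]
grip_width: 31.4
```

```bash
python3 - <<'E'
from h import *
s=sense();print(s["tool_pos"],s["tcp_rot"],s["force"],s["grip_width"])
d=s["tool_pos"][:2]-[546.5,48];print(np.hypot(*d),np.arctan2(d[1],d[0]))
cv2.imwrite("pics/s10.png",cv2.resize(read_camera("side")[130:270,150:320],None,fx=4,fy=4,interpolation=cv2.INTER_CUBIC))
E
```

```text
[566.02083028 168.50777411  61.60594762] [ 3.14136558e+00 -2.75984764e-04  1.40340540e+00] [ 0.08515071 -0.08124663  0.17996448] 31.43102708843422
122.07860760567367 1.4102031532572508
```

View pics/s10.png

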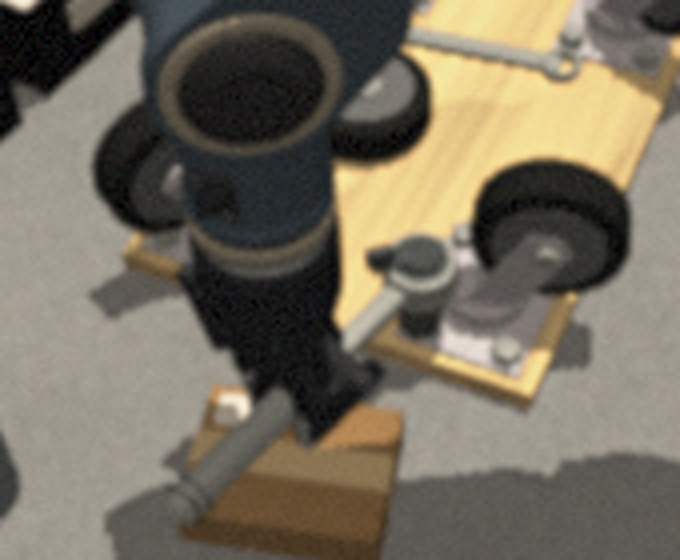

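Handle follows, lever moves with it. Continue counter-clockwise.

Call:
move_arm(
  commands=[
    [-0.0015,-0.0268,0,-0.0175],
    [-0.0015,-0.0268,0,-0.0175],
    [-0.0015,-0.0268,0,-0.0175],
    [-0.0015,-0.0268,0,-0.0175],
    [-0.0015,-0.0268,0,-0.0175],
    [-0.0015,-0.0268,0,-0.0175],
    [-0.0015,-0.0268,0,-0.0175],
    [-0.0015,-0.0268,0,-0.0175],
    [0,0,0,0],
    [0,0,0,0],
  ],
)

```text
t: 15.75
tool_pos: [467.2, 140.3, 61.3]
tcp_rot: [3.141, 0.0, 2.28]
force: [0.9, 0.6, -0.3]
grip_width: 31.5
```

```bash
python3 - <<'E'
from h import *
s=sense();print(s["tool_pos"],s["tcp_rot"],s["force"],s["grip_width"],s["joint_positions"])
d=s["tool_pos"][:2]-[546.5,48];print(np.hypot(*d),np.arctan2(d[1],d[0]))
cv2.imwrite("pics/s11.png",cv2.resize(read_camera("side")[130:270,150:320],None,fx=4,fy=4,interpolation=cv2.INTER_CUBIC))
E
```

```text
[467.22351738 140.26801858  61.260697  ] [3.14072735e+00 2.66071274e-04 2.28049069e+00] [ 0.85728283  0.61311748 -0.30537873] 31.51068962382598 [ 0.27709758  0.54241841 -0.83101544  2.08927222  0.58903072  0.75653041
 -0.2187637 ]
121.64763848995135 2.2806060361048863
```

View pics/s11.png

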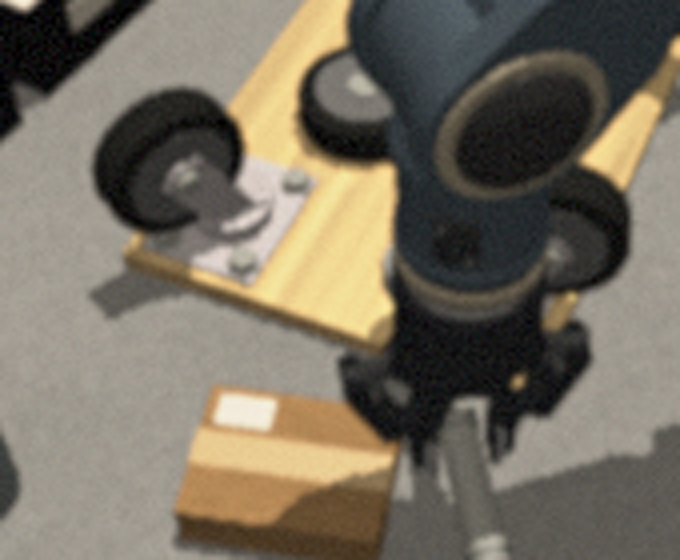

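Call:
move_arm(
  commands=[
    [-0.0015,0.0268,0,0.0175],
    [-0.0015,0.0268,0,0.0175],
    [-0.0015,0.0268,0,0.0175],
    [-0.0015,0.0268,0,0.0175],
    [-0.0015,0.0268,0,0.0175],
    [-0.0015,0.0268,0,0.0175],
    [-0.0015,0.0268,0,0.0175],
  ],
)

```text
t: 16.68
tool_pos: [550.1, 170.3, 60.6]
tcp_rot: [-3.135, 0.002, 1.511]
force: [-7.9, 0.1, 5.8]
grip_width: 31.5
```

Call:
move_arm(
  commands=[
    [-0.0015,0.0268,0,0.0175],
    [-0.0015,0.0268,0,0.0175],
    [-0.0015,0.0268,0,0.0175],
  ],
)

```text
t: 17.05
tool_pos: [589.2, 163.4, 60.6]
tcp_rot: [-3.135, 0.001, 1.182]
force: [-7.8, 2.3, 3.8]
grip_width: 31.3
```

Call:
move_arm(
  commands=[
    [-0.0015,0.0268,0,0.0175],
    [-0.0015,0.0268,0,0.0175],
  ],
)

```text
t: 17.3
tool_pos: [613.1, 152.1, 60.6]
tcp_rot: [-3.135, 0.0, 0.963]
force: [-6.2, 4.9, 1.2]
grip_width: 31.5
```

Call:
move_arm(
  commands=[
    [-0.0015,0.0268,0,0.0175],
    [-0.0015,0.0268,0,0.0175],
  ],
)

```text
t: 17.55
tool_pos: [634.0, 136.1, 60.7]
tcp_rot: [-3.135, -0.002, 0.743]
force: [-4.0, 8.2, 0.2]
grip_width: 31.6
```

```bash
python3 - <<'E'
from h import *
s=sense();print(s["tool_pos"],s["tcp_rot"],s["force"],s["grip_width"])
d=s["tool_pos"][:2]-[546.5,48];print(np.hypot(*d),np.arctan2(d[1],d[0]))
cv2.imwrite("pics/s12.png",cv2.resize(read_camera("side")[130:270,150:320],None,fx=4,fy=4,interpolation=cv2.INTER_CUBIC))
cv2.imwrite("pics/w12.png",read_camera("wrist"))
E
```

```text
[634.00430045 136.09871923  60.67098501] [-3.13476329e+00 -1.59304384e-03  7.43461276e-01] [-4.03833126  8.19313282  0.16312097] 31.6347423508754
124.1707973963447 0.7887831650289049
```

View pics/s12.png

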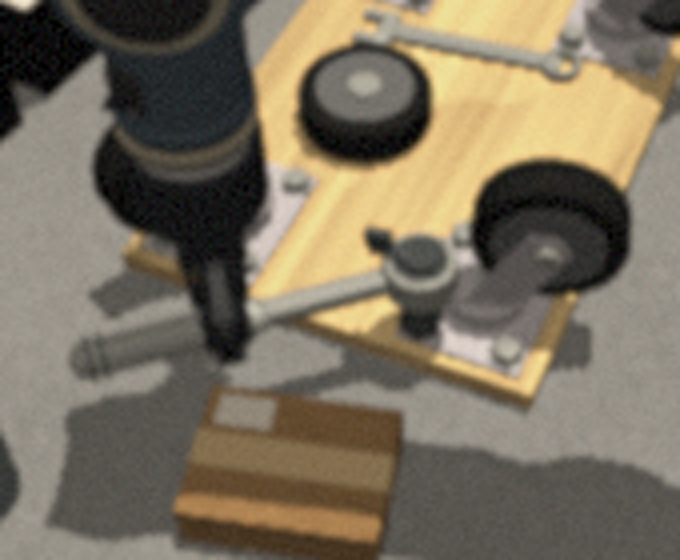

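View pics/w12.png

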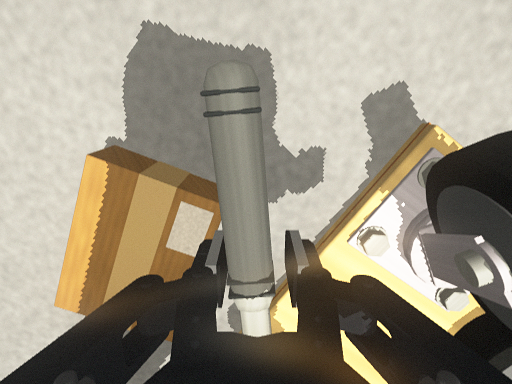

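Call:
move_arm(
  commands=[
    [-0.0015,-0.0268,0,-0.0175],
    [-0.0015,-0.0268,0,-0.0175],
    [-0.0015,-0.0268,0,-0.0175],
    [-0.0015,-0.0268,0,-0.0175],
    [-0.0015,-0.0268,0,-0.0175],
    [-0.0015,-0.0268,0,-0.0175],
    [-0.0015,-0.0268,0,-0.0175],
    [-0.0015,-0.0268,0,-0.0175],
    [-0.0015,-0.0268,0,-0.0175],
    [-0.0015,-0.0268,0,-0.0175],
    [-0.0015,-0.0268,0,-0.0175],
    [-0.0015,-0.0268,0,-0.0175],
    [-0.0015,-0.0268,0,-0.0175],
    [-0.0015,-0.0268,0,-0.0175],
    [0,0,0,0],
  ],
)

```text
t: 19.52
tool_pos: [466.2, 139.5, 61.0]
tcp_rot: [-3.141, -0.0, 2.281]
force: [0.5, 0.5, 0.6]
grip_width: 31.8
```

Call:
move_arm(
  commands=[
    [-0.0015,0.0268,0,0.0175],
    [-0.0015,0.0268,0,0.0175],
    [-0.0015,0.0268,0,0.0175],
    [-0.0015,0.0268,0,0.0175],
  ],
)

```text
t: 20.02
tool_pos: [512.2, 164.8, 60.7]
tcp_rot: [-3.137, 0.002, 1.838]
force: [-5.7, -3.0, 4.0]
grip_width: 31.4
```

Call:
move_arm(
  commands=[
    [-0.0015,0.0268,0,0.0175],
    [-0.0008,0.0134,0,0.0088],
  ],
)

```text
t: 20.27
tool_pos: [530.7, 168.8, 60.5]
tcp_rot: [-3.135, 0.002, 1.674]
force: [-8.3, -2.0, 5.6]
grip_width: 31.5
```

Call:
move_arm(
  commands=[
    [-0.0008,0.0134,0,0.0088],
    [-0.0008,0.0134,0,0.0088],
    [-0.0008,0.0134,0,0.0088],
    [-0.0008,0.0134,0,0.0088],
  ],
)

```text
t: 20.78
tool_pos: [556.6, 169.8, 60.6]
tcp_rot: [-3.135, 0.001, 1.455]
force: [-7.3, 1.7, 3.6]
grip_width: 31.4
```

Call:
move_arm(
  commands=[
    [-0.0008,0.0134,0,0.0088],
    [-0.0008,0.0134,0,0.0088],
    [-0.0008,0.0134,0,0.0088],
  ],
)

```text
t: 21.15
tool_pos: [576.3, 166.9, 60.6]
tcp_rot: [-3.135, -0.001, 1.29]
force: [-7.2, 4.9, 1.7]
grip_width: 31.6
```

Call:
move_arm(
  commands=[
    [-0.0008,0.0134,0,0.0088],
    [-0.0008,0.0134,0,0.0088],
    [-0.0008,0.0134,0,0.0088],
  ],
)

```text
t: 21.52
tool_pos: [595.2, 160.8, 60.6]
tcp_rot: [-3.135, -0.003, 1.125]
force: [-6.5, 7.9, -0.7]
grip_width: 31.9
```

Call:
move_arm(
  commands=[
    [-0.0008,0.0134,0,0.0088],
    [-0.0008,0.0134,0,0.0088],
    [-0.0008,0.0134,0,0.0088],
  ],
)

```text
t: 21.9
tool_pos: [610.6, 152.9, 60.6]
tcp_rot: [-3.131, -0.002, 0.961]
force: [-10.9, 12.0, 1.2]
grip_width: 31.7
```

Call:
move_arm(
  commands=[
    [-0.0008,0.0134,0,0.0088],
    [0,0,0,0],
  ],
)

```text
t: 22.15
tool_pos: [616.4, 149.4, 60.6]
tcp_rot: [-3.131, -0.003, 0.907]
force: [-7.7, 10.9, 0.5]
grip_width: 31.4
```

Call:
move_arm(
  commands=[
    [-0.0008,0.0134,0,0.0088],
    [0,0,0,0],
  ],
)

```text
t: 22.4
tool_pos: [621.6, 145.7, 60.6]
tcp_rot: [-3.131, -0.004, 0.852]
force: [-6.9, 13.1, -0.9]
grip_width: 31.5
```

```bash
python3 - <<'E'
from h import *
s=sense();print(s["force"],s["moment"],s["grip_width"])
cv2.imwrite("pics/s13.png",cv2.resize(read_camera("side")[130:270,150:320],None,fx=4,fy=4,interpolation=cv2.INTER_CUBIC))
cv2.imwrite("pics/w13.png",read_camera("wrist"))
E
```

```text
[-6.85076089 13.0632351  -0.88977474] [2.53281812 1.36911877 0.03716967] 31.452729052530522
```

View pics/s13.png

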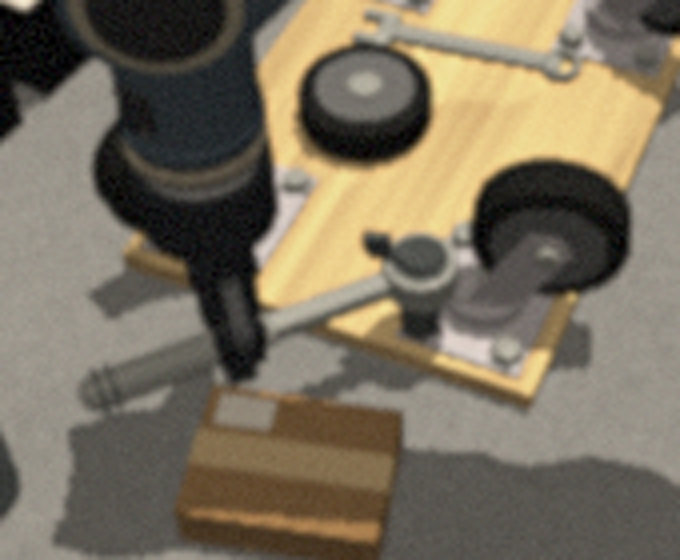

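View pics/w13.png

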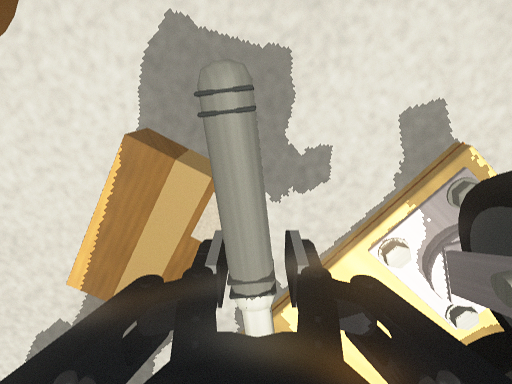

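Call:
move_arm(
  commands=[
    [0,0.008,0,-0.01],
    [0,0.008,0,-0.01],
    [0,0,0,0],
  ],
)

```text
t: 22.88
tool_pos: [627.5, 144.4, 60.8]
tcp_rot: [-3.129, -0.01, 0.979]
force: [-7.3, 18.7, -3.2]
grip_width: 31.9
```

```bash
python3 - <<'E'
from h import *
s=sense();print(s["force"],s["moment"],s["grip_width"],s["tool_pos"],s["tcp_rot"])
cv2.imwrite("pics/w14.png",read_camera("wrist"))
E
```

```text
[-7.32192079 18.72990582 -3.18981356] [ 3.68314818  1.38986605 -0.4010813 ] 31.891249163169753 [627.45276571 144.35390763  60.76188335] [-3.12863888 -0.01010906  0.97910856]
```

View pics/w14.png

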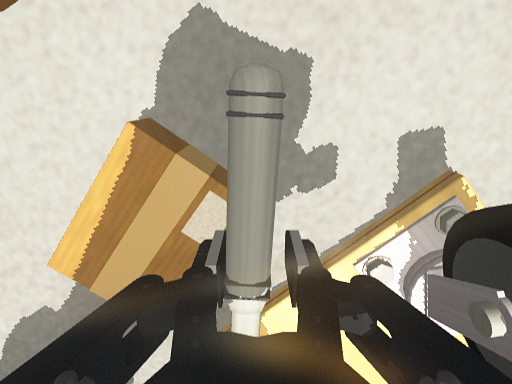

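```bash
python3 - <<'E'
from h import *
q=back("wrist",[[256,75],[250,285]],80)[:,:2];d=q[0]-q[1];print(q,np.arctan2(d[1],d[0]),np.arctan2(*(q-[546.5,48]).T[::-1]))
E
```

```text
[[676.0326292  215.85647523]
 [616.98868519 133.82067106]] 0.9469485884305431 [0.91355951 0.88317284]
```

Call:
move_arm(
  commands=[
    [0,0.008,0,0],
    [0,0.008,0,0],
    [0,0,0,0],
  ],
)

```text
t: 23.3
tool_pos: [633.1, 140.6, 60.7]
tcp_rot: [-3.127, -0.009, 0.979]
force: [-8.4, 19.0, -1.4]
grip_width: 31.6
```

```bash
python3 - <<'E'
from h import *
s=sense();print(s["force"],s["moment"],s["grip_width"],s["tool_pos"],s["tcp_rot"])
cv2.imwrite("pics/w15.png",read_camera("wrist"))
cv2.imwrite("pics/s15.png",cv2.resize(read_camera("side")[130:270,150:320],None,fx=4,fy=4,interpolation=cv2.INTER_CUBIC))
E
```

```text
[-8.41648589 19.04641909 -1.39975429] [ 3.86542348  1.7597837  -0.3690976 ] 31.639143192010895 [633.09556472 140.60799102  60.71456448] [-3.12693953 -0.00927771  0.97923   ]
```

View pics/w15.png

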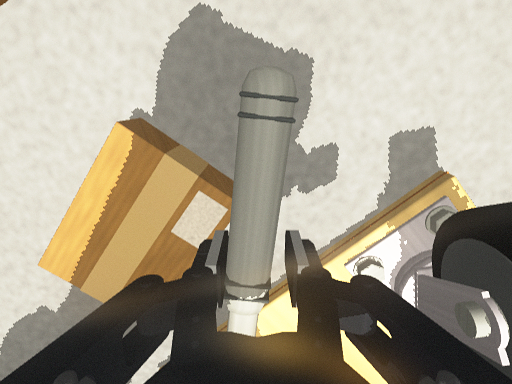

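View pics/s15.png

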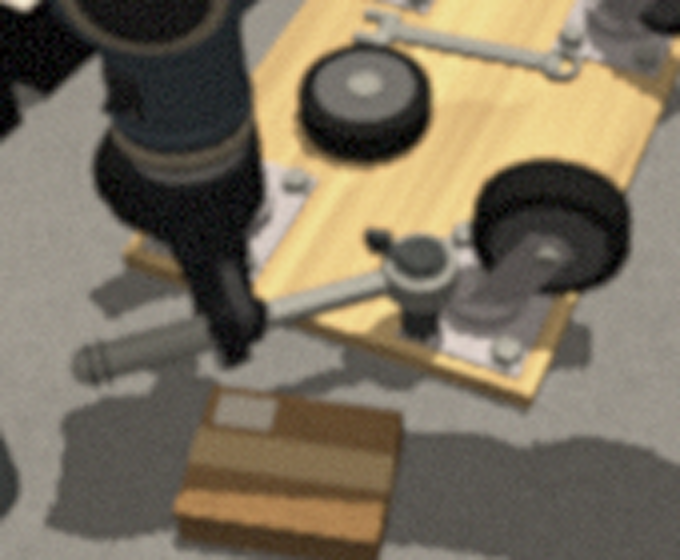

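```bash
python3 - <<'E'
from h import *
for i in range(3):
    read_camera("side"); print(models.pinpoint("side","socket_mark"),models.pinpoint("side","handle_grip"))
q=back("wrist",[[268,80],[248,285]],80)[:,:2];d=q[0]-q[1];print(q,np.arctan2(d[1],d[0]),np.arctan2(*(q-[546.5,48]).T[::-1]))
for c in (.7,.8,.9,1.0): print(c,(proj("side",[546.5+215*np.cos(c),48+215*np.sin(c),78])-[150,130])*4)
s=sense();print(s["force"],s["t"])
E
```

```text
[{'point': [286.4, 186.4], 'conf': 0.68}, {'point': [251.4, 204.5], 'conf': 0.61}, {'point': [240.0, 160.0], 'conf': 0.44}] [{'point': [193.6, 216.4], 'conf': 0.65}]
[{'point': [247.8, 206.2], 'conf': 0.47}] [{'point': [192.3, 216.5], 'conf': 0.87}, {'point': [143.7, 254.6], 'conf': 0.64}]
[{'point': [250.8, 205.0], 'conf': 0.61}] [{'point': [189.3, 216.1], 'conf': 0.75}, {'point': [242.7, 343.0], 'conf': 0.24}]
[[684.70314554 207.84203881]
 [621.83507612 130.69550855]] 0.887025213334612 [0.85787373 0.83194053]
0.7 [[ 70.71838313 325.99810094]]
0.8 [[ 73.15304234 354.44056013]]
0.9 [[ 79.35777906 382.99506385]]
1.0 [[ 89.44627976 411.32932482]]
[-8.44640721 19.11726086 -1.27791717] 23.85
```

```bash
python3 - <<'E'
from h import *
cv2.imwrite("pics/t16.png",cv2.resize(read_camera("top")[100:280,130:350],None,fx=3.3,fy=3.3))
print(models.pinpoint("top","far_caster_wheel"))
print(models.pinpoint("wrist","far_caster_wheel"))
p=pp("wrist","far_caster_wheel")
if p is not None: print(back("wrist",p,96))
p=pp("side","far_caster_wheel");print(p)
cv2.imwrite("pics/s16.png",cv2.resize(read_camera("side")[110:290,130:350],None,fx=3.3,fy=3.3,interpolation=cv2.INTER_CUBIC))
E
```

```text
[{'point': [246.2, 143.5], 'conf': 0.93}]
[]
None
```

View pics/t16.png

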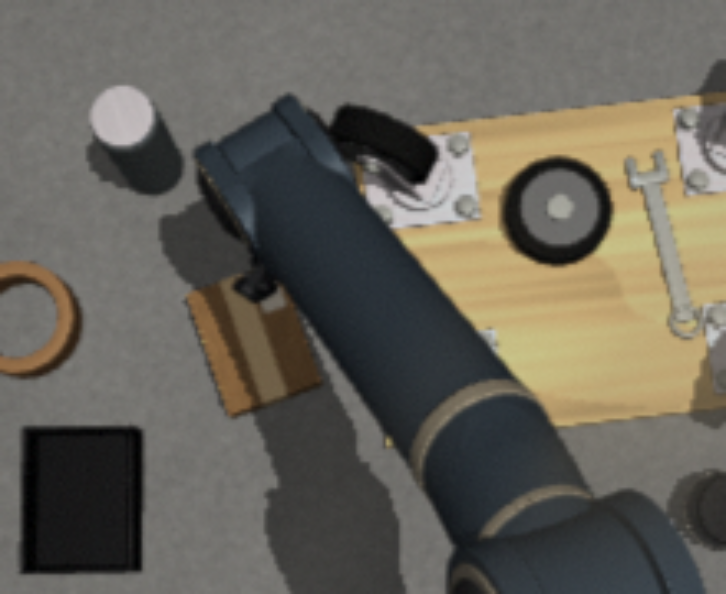

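View pics/s16.png

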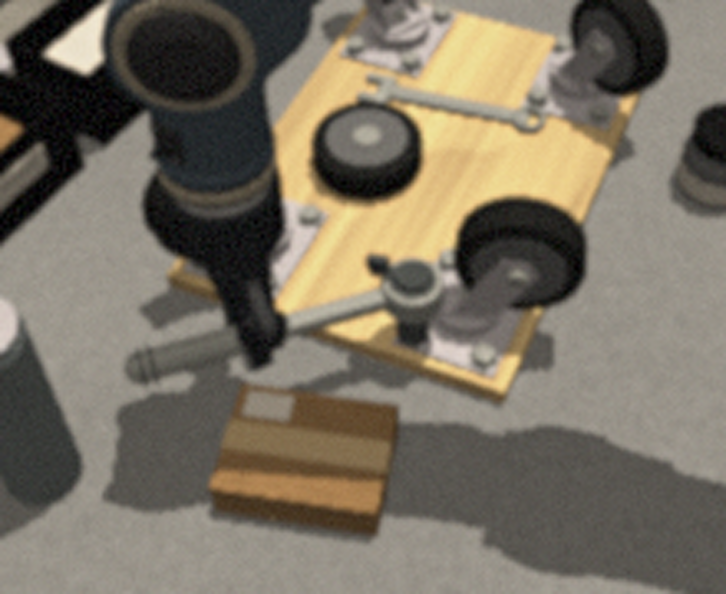

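Call:
move_arm(
  commands=[
    [0,0.008,0,0.008],
    [0,0.008,0,0.008],
    [0,0,0,0],
    [0,0,0,0],
  ],
)

```text
t: 24.65
tool_pos: [638.4, 134.8, 60.6]
tcp_rot: [-3.126, -0.004, 0.879]
force: [-12.2, 16.3, 2.1]
grip_width: 31.6
```

```bash
python3 - <<'E'
from h import *
s=sense();print(s["force"],s["moment"],s["grip_width"],s["tool_pos"],s["tcp_rot"])
cv2.imwrite("pics/w17.png",read_camera("wrist"))
cv2.imwrite("pics/s17.png",cv2.resize(read_camera("side")[130:270,150:320],None,fx=4,fy=4,interpolation=cv2.INTER_CUBIC))
E
```

```text
[-12.18363238  16.30873543   2.07398346] [ 3.39676255  2.39859196 -0.27922489] 31.627440091230753 [638.44784717 134.75090874  60.5870083 ] [-3.12561731 -0.00387809  0.87876646]
```

View pics/s17.png

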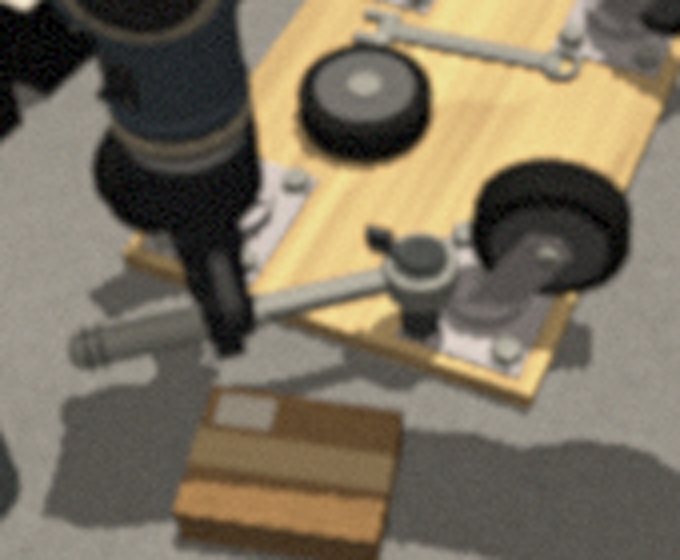

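View pics/w17.png

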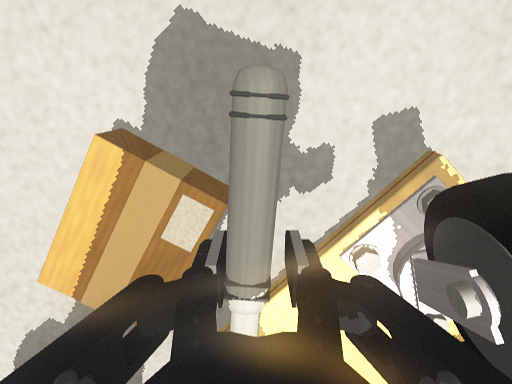

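Call:
move_arm(
  commands=[
    [0,0,0,0.019],
    [-0.0015,-0.0275,0,-0.0175],
    [-0.0015,-0.0275,0,-0.0175],
    [-0.0015,-0.0275,0,-0.0175],
    [-0.0015,-0.0275,0,-0.0175],
    [-0.0015,-0.0275,0,-0.0175],
    [-0.0015,-0.0275,0,-0.0175],
    [0,0,0,0],
  ],
)

```text
t: 25.75
tool_pos: [572.6, 160.7, 61.1]
tcp_rot: [-3.141, -0.0, 1.413]
force: [0.4, 0.2, 0.4]
grip_width: 31.6
```

```bash
python3 - <<'E'
from h import *
s=sense();print(s["force"],s["tool_pos"],s["tcp_rot"])
d=s["tool_pos"][:2]-[546.5,48];print(np.hypot(*d),np.arctan2(d[1],d[0]))
E
```

```text
[0.36067056 0.19726216 0.39423898] [572.64701663 160.71555702  61.11765409] [-3.14128288e+00 -3.74928098e-04  1.41284023e+00]
115.70852722265626 1.3428544491178458
```

Call:
move_arm(
  commands=[
    [-0.0008,0.0137,0,0.0088],
    [-0.0008,0.0137,0,0.0088],
    [0,0,0,0],
  ],
)

```text
t: 26.12
tool_pos: [585.7, 156.9, 60.9]
tcp_rot: [-3.14, 0.001, 1.301]
force: [-3.9, 0.1, 3.1]
grip_width: 31.6
```

Call:
move_arm(
  commands=[
    [-0.0008,0.0137,0,0.0088],
    [-0.0008,0.0137,0,0.0088],
    [0,0,0,0],
  ],
)

```text
t: 26.5
tool_pos: [596.4, 152.6, 60.7]
tcp_rot: [-3.136, 0.003, 1.192]
force: [-8.5, 1.0, 5.3]
grip_width: 31.5
```

Call:
move_arm(
  commands=[
    [-0.0008,0.0137,0,0.0088],
    [-0.0008,0.0137,0,0.0088],
    [0,0,0,0],
  ],
)

```text
t: 26.88
tool_pos: [606.8, 147.2, 60.6]
tcp_rot: [-3.134, 0.005, 1.083]
force: [-12.0, 2.4, 6.7]
grip_width: 31.8
```

Call:
move_arm(
  commands=[
    [-0.0008,0.0137,0,0.0088],
    [-0.0008,0.0137,0,0.0088],
    [0,0,0,0],
  ],
)

```text
t: 27.25
tool_pos: [617.1, 140.5, 60.5]
tcp_rot: [-3.132, 0.007, 0.973]
force: [-13.4, 2.4, 8.6]
grip_width: 31.2
```

```bash
python3 - <<'E'
from h import *
cv2.imwrite("pics/s18.png",cv2.resize(read_camera("side")[130:270,150:320],None,fx=4,fy=4,interpolation=cv2.INTER_CUBIC))
E
```

Call:
move_arm(
  commands=[
    [-0.0008,0.0137,0,0.0088],
    [-0.0008,0.0137,0,0.0088],
    [0,0,0,0],
  ],
)

```text
t: 27.68
tool_pos: [626.5, 133.1, 60.2]
tcp_rot: [-3.131, 0.008, 0.864]
force: [-15.2, 5.1, 7.5]
grip_width: 31.3
```

```bash
python3 - <<'E'
from h import *
cv2.imwrite("pics/s19.png",cv2.resize(read_camera("side")[130:270,150:320],None,fx=4,fy=4,interpolation=cv2.INTER_CUBIC))
cv2.imwrite("pics/w19.png",read_camera("wrist"))
E
```

```text
(no output)
```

View pics/s18.png

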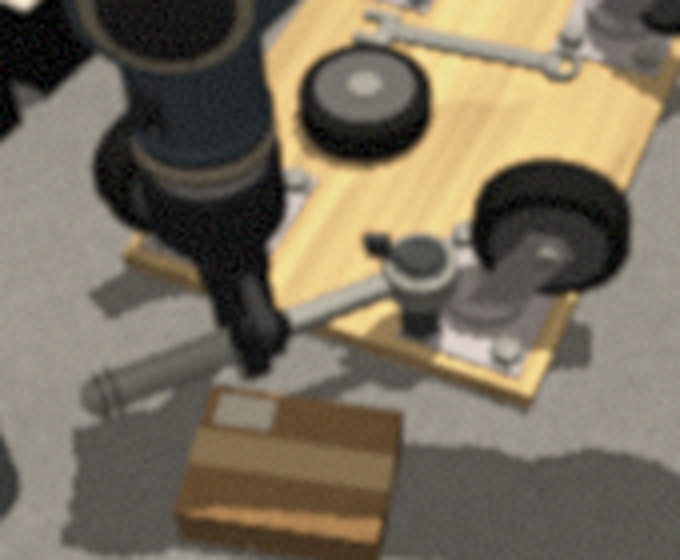

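View pics/s19.png

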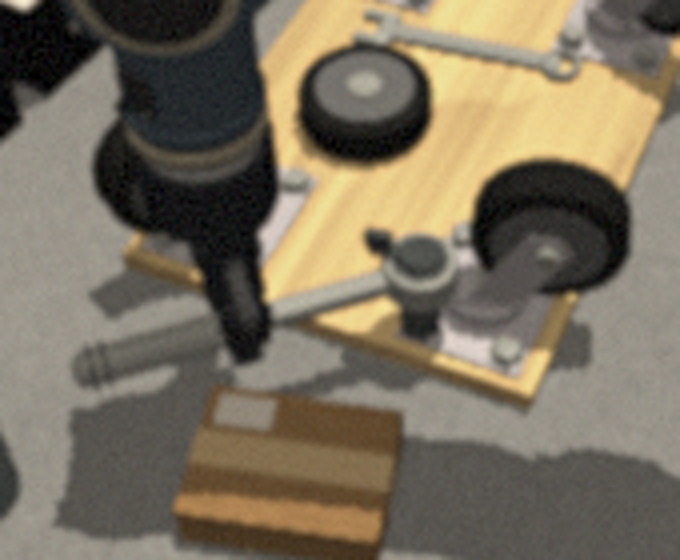

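View pics/w19.png

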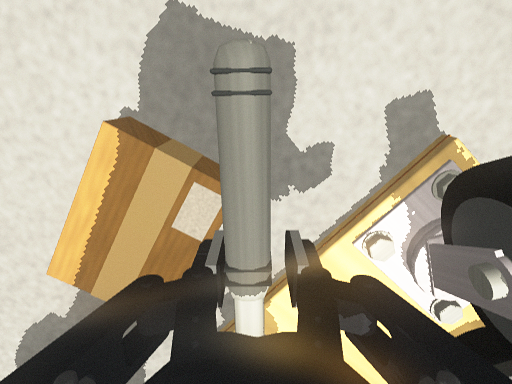

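Call:
move_arm(
  commands=[
    [0,0.01,0,0.003],
    [0,0,0,0],
  ],
)

```text
t: 28.02
tool_pos: [629.6, 130.7, 60.1]
tcp_rot: [-3.129, 0.009, 0.846]
force: [-18.0, 5.2, 9.8]
grip_width: 31.7
```

```bash
python3 - <<'E'
from h import *
s=sense();print(s["force"],s["moment"],s["tool_pos"],s["tcp_rot"],s["qvel"])
E
```

```text
[-18.02113711   5.19085824   9.7601371 ] [1.16877679 3.68106061 0.1124925 ] [629.56570713 130.71151258  60.14115899] [-3.12913113  0.0087429   0.84574554] [-1.98133333e-03 -1.28570386e-03 -1.24099152e-03  7.86844512e-04
  5.10702570e-03 -9.65797504e-04  8.49047757e-05]
```

Call:
move_arm(
  commands=[
    [0,0.01,0,0.008],
    [0,0,0,0],
  ],
)

```text
t: 28.28
tool_pos: [632.8, 127.8, 59.9]
tcp_rot: [-3.129, 0.01, 0.796]
force: [-18.4, 5.8, 7.4]
grip_width: 31.5
```

```bash
python3 - <<'E'
from h import *
s=sense();print(s["force"],s["moment"],s["tool_pos"],s["tcp_rot"])
cv2.imwrite("pics/s20.png",cv2.resize(read_camera("side")[130:270,150:320],None,fx=4,fy=4,interpolation=cv2.INTER_CUBIC))
cv2.imwrite("pics/w20.png",read_camera("wrist"))
E
```

```text
[-18.38560104   5.81216234   7.40435932] [1.33081112 3.80387656 0.25917483] [632.84876748 127.80693557  59.85385249] [-3.12874237  0.00973246  0.79606456]
```

View pics/s20.png

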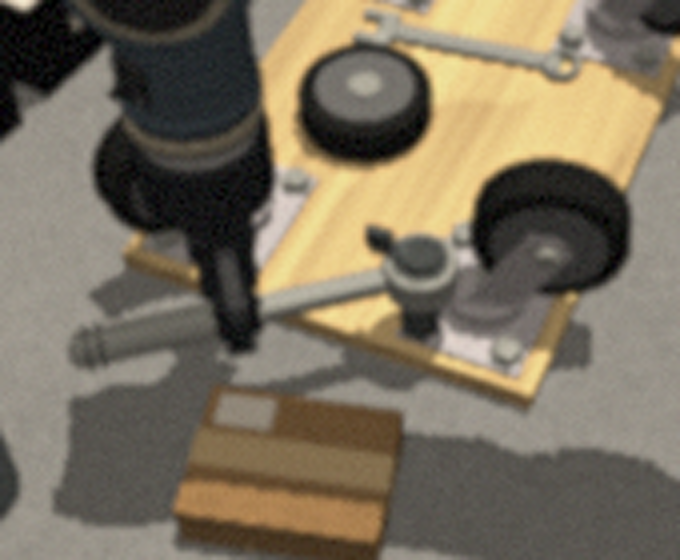

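View pics/w20.png

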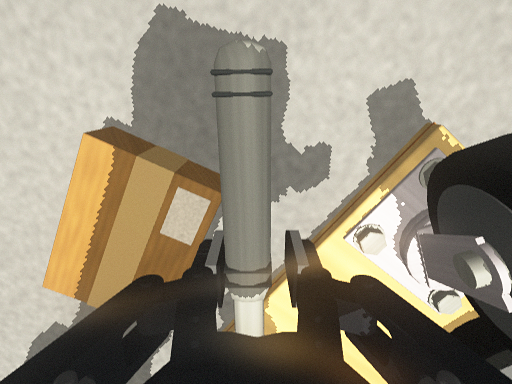

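Call:
move_arm(
  commands=[
    [0,-0.01,0,0],
    [0,0,0,0],
  ],
)

```text
t: 28.62
tool_pos: [629.6, 130.8, 59.7]
tcp_rot: [-3.13, 0.01, 0.797]
force: [-17.0, 5.2, 6.3]
grip_width: 31.8
```

Call:
move_arm(
  commands=[
    [0,-0.01,0,0],
    [0,0,0,0],
  ],
)

```text
t: 28.88
tool_pos: [626.4, 133.3, 59.6]
tcp_rot: [-3.131, 0.01, 0.796]
force: [-16.3, 3.6, 7.3]
grip_width: 31.4
```

Call:
move_arm(
  commands=[
    [0,-0.01,0,0],
    [0,0,0,0],
  ],
)

```text
t: 29.12
tool_pos: [623.1, 136.1, 59.4]
tcp_rot: [-3.132, 0.01, 0.795]
force: [-16.1, 3.5, 5.2]
grip_width: 31.8
```

```bash
python3 - <<'E'
from h import *
cv2.imwrite("pics/s21.png",cv2.resize(read_camera("side")[130:270,150:320],None,fx=4,fy=4,interpolation=cv2.INTER_CUBIC))
cv2.imwrite("pics/w21.png",read_camera("wrist"))
E
```

```text
(no output)
```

View pics/s21.png

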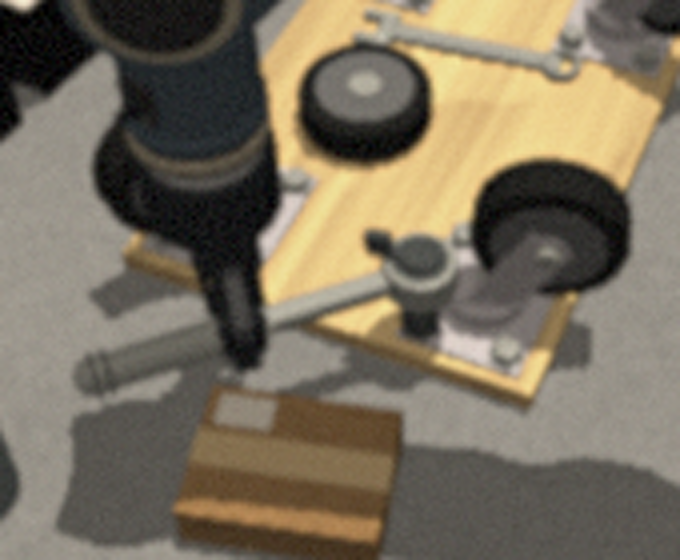

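View pics/w21.png

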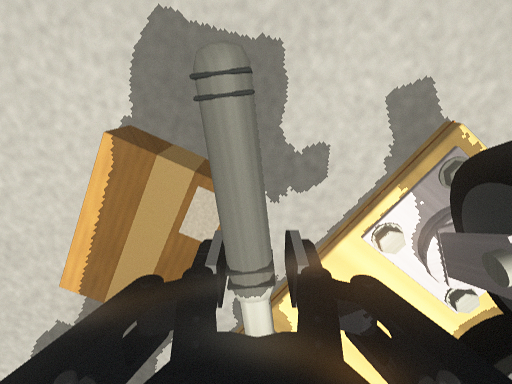

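Call:
move_arm(
  commands=[
    [-0.0008,-0.0137,0,-0.0088],
    [-0.0008,-0.0137,0,-0.0088],
    [-0.0008,-0.0137,0,-0.0088],
    [0,0,0,0],
  ],
)

```text
t: 29.72
tool_pos: [609.0, 146.6, 59.4]
tcp_rot: [-3.134, 0.008, 0.96]
force: [-10.4, -0.3, 2.1]
grip_width: 31.6
```

Call:
move_arm(
  commands=[
    [-0.0008,-0.0137,0,-0.0088],
    [-0.0008,-0.0137,0,-0.0088],
    [-0.0008,-0.0137,0,-0.0088],
    [0,0,0,0],
  ],
)

```text
t: 30.22
tool_pos: [594.8, 156.1, 60.5]
tcp_rot: [-3.14, 0.001, 1.124]
force: [-5.6, 0.7, -2.1]
grip_width: 31.6
```

Call:
move_arm(
  commands=[
    [-0.0008,-0.0137,0,-0.0088],
    [-0.0008,-0.0137,0,-0.0088],
    [0,0,0,0],
  ],
)

```text
t: 30.6
tool_pos: [585.0, 161.0, 61.9]
tcp_rot: [3.139, -0.002, 1.233]
force: [1.1, 0.2, -0.5]
grip_width: 31.7
```

```bash
python3 - <<'E'
from h import *
s=sense();print(s["force"],s["tool_pos"],s["tcp_rot"]);d=s["tool_pos"][:2]-[546.5,48];print(np.hypot(*d),np.arctan2(d[1],d[0]))
cv2.imwrite("pics/s22.png",cv2.resize(read_camera("side")[130:270,150:320],None,fx=4,fy=4,interpolation=cv2.INTER_CUBIC))
cv2.imwrite("pics/w22.png",read_camera("wrist"))
E
```

```text
[ 1.10426169  0.21548112 -0.51922312] [585.00055848 161.02781586  61.85196614] [ 3.13869822e+00 -2.29047500e-03  1.23317568e+00]
119.40510944790633 1.2424940537409668
```

View pics/w22.png

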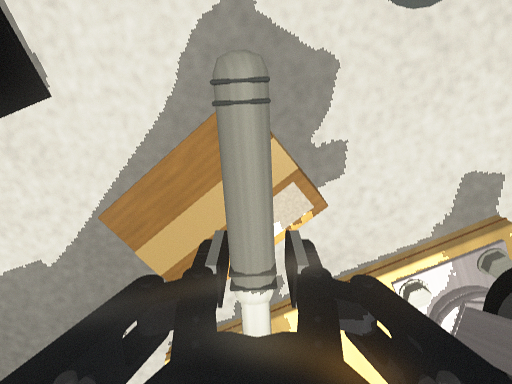

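Call:
move_arm(
  commands=[
    [0,0,0,0],
    [0,0,0,0],
    [0,0,0,0],
    [0,0,-0.05,0],
    [0,0,-0.1,0],
    [0,0,-0.1,0],
    [0,0,-0.1,0],
    [-0.1,-0.06,0,0],
    [-0.1,-0.06,0,0],
    [-0.1,-0.06,0,0],
    [-0.06,-0.06,0,0],
    [0,0,0,0],
  ],
  grip=0.4,
)

```text
t: 32.2
tool_pos: [408.2, 28.6, 236.0]
tcp_rot: [3.141, 0.003, 1.232]
force: [0.2, 0.1, 0.2]
grip_width: 51.1
```

```bash
python3 - <<'E'
from h import *
s=sense();print(s["t"],s["force"],s["tool_pos"],s["tcp_rot"])
cv2.imwrite("pics/s23.png",cv2.resize(read_camera("side")[110:290,130:350],None,fx=3.3,fy=3.3,interpolation=cv2.INTER_CUBIC))
cv2.imwrite("pics/t23.png",cv2.resize(read_camera("top")[100:280,130:350],None,fx=3.3,fy=3.3,interpolation=cv2.INTER_CUBIC))
for n in ["handle_grip","lever_tab","ratchet_head","near_caster_wheel","far_caster_wheel","carton","spray_can"]:
    print(n,pp("side",n),pp("top",n))
E
```

```text
32.2 [0.24727391 0.11991373 0.23181052] [408.19560165  28.6043049  235.96993273] [3.14100896e+00 2.97049437e-03 1.23151786e+00]
handle_grip [203.7, 237.2] [196.3, 186.3]
lever_tab [245.2, 190.4] [245.9, 195.4]
ratchet_head [253.5, 193.2] [252.8, 202.8]
near_caster_wheel [289.6, 187.4] [271.8, 224.2]
far_caster_wheel [192.7, 170.1] [242.9, 142.5]
carton [256.9, 160.7] [207.1, 199.6]
spray_can None [176.2, 150.9]
```

View pics/s23.png

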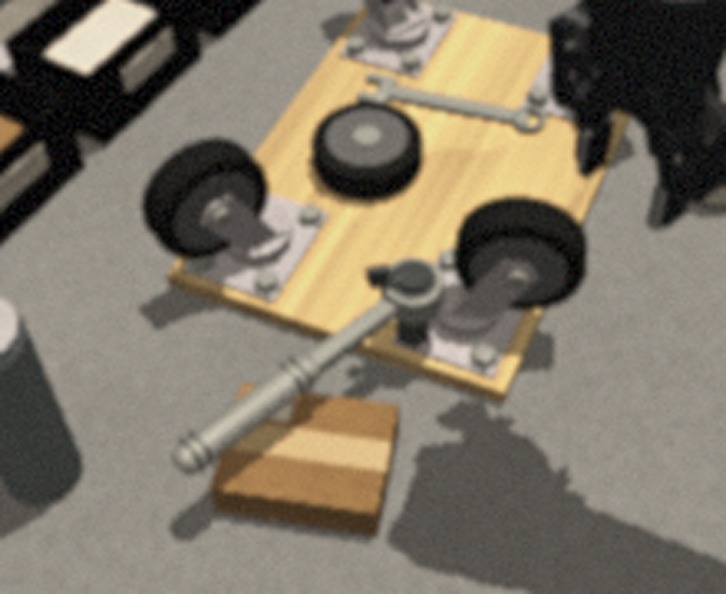

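View pics/t23.png

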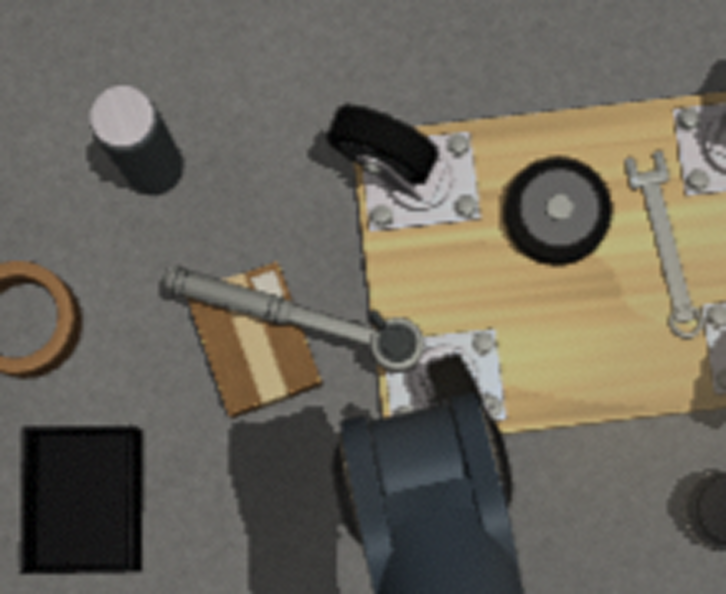

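```bash
python3 - <<'E'
from h import *
print(job.finish_job(), sense()["t"])
E
```

```text
the job is handed in; nothing more can be done
the job is handed in; nothing more can be done
```

The bolt is tight and the job is handed in at about 33 s of the 72 s allowed; no verdict was given.

- **Caster:** I swung the front-left wheel counter-clockwise to about 3.3 rad on the dolly, so it points out over the front edge.
- **Lever:** I pushed it clockwise until it stiffened at its stop. The side view put it at about -0.55 rad.
- **Free-wheel:** I swung the handle counter-clockwise past square to about 2.15 rad on the dolly. The force stayed near 1 N, so it free-wheeled.
- **Tightening:** I used two clockwise strokes and a shorter third as a check.
    - Driving took about 9 N at the grip. Late in the second stroke it rose to about 20 N (about 2 N m), well above the 1.1 N m that turns the bolt.
    - The third stroke climbed steadily to about 19 N, with no stretch where the bolt turned. When I eased off, the handle sprang back.

**Last checks:** the pictures show the lever still on tighten and the handle resting free. The rear-left wheel and the nearby items stand where they did, and the arm is clear.

**What I could not confirm directly:** the socket mark was not reliably readable, so snugness rests on the force and spring-back. The stop did not feel dead: the handle wound up elastically by about 0.4 rad. The vision network's last side-camera reading for the carton was plainly wrong, so I judged the carton by eye and from the top camera.

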